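# Winter setting on the battery maintainer

### The job

Set the black battery maintainer for winter: push its metal selector arm round with a fingertip, without pinching it, until it points at the middle of the snowflake symbol, then press the round start button right down and let it come up again. Do not press the button before the arm is set, and leave the other things on the bench, and the socket and the bolt standing on the maintainer, where they are.

Things in the scene. Friction and masses are not known exactly. Their poses are not given: they have to be found in the camera images.
- maintainer: battery maintainer, fixed on the bench: black box 240 (x) x 280 (y) x 70 mm high with a flat grey top face; with cooling fins on its two sides it is 304 mm over y. Origin at the centre of its underside, z up, so the face is 70 mm above the origin; on the face are the selector (axis at x -20, y 0 mm), the start button (x -80, y -80 mm), three symbol discs, a loose socket (about x -82, y 98 mm) and a loose bolt (about x -88, y 20 mm).
- selector (a joint): angle of the selector arm about its upright axis, rad: 0 when the arm points along the maintainer's +x, growing counter-clockwise seen from above; stops at -1.3 and 1.3. It has no spring and no clicks: friction of 0.1 N m (about 2 N at 55 mm from the axis) keeps it where it is left.
- pivot (a point): point on the selector's axis at the level of the maintainer's face; its x axis points along the arm. Hub: upright cylinder 32 mm in diameter, top 39 mm above the face. The arm is a straight upright aluminium blade on the hub, 12 mm thick, from 7 to 37 mm above the face, with flat sides, reaching 80 mm from the axis, with a white line along its top; its left (+y) side is pushed to turn it clockwise seen from above, its right side to turn it counter-clockwise.
- aim (a point): point straight ahead of the arm's end, 100 mm from the selector's axis, at the level of the face: it lies over the centre of a symbol when the arm points exactly at it.
- snowflake: symbol disc with a white six-armed snowflake on black, 46 mm in diameter, flat on the face (under 2.5 mm, fixed, cannot be felt). Origin at its centre. The three symbols sit 100 mm from the selector's axis at arm angles -1, 0 and 1 rad, in an order that changes.
- car_battery: symbol disc like the snowflake's but with a white rectangle with two small terminals. Origin at its centre.
- wheel_mark: symbol disc like the snowflake's but with a white ring and dot (a motorcycle wheel). Origin at its centre.
- start (a joint): travel of the start button, m: 0 up, 0.006 fully down; a spring returns it; fully down takes 4.5 N.
- start_top (a point): centre of the top of the round steel start button, 30 mm in diameter, 22 mm above the face when up, in a lower black housing on the maintainer's face; pressed straight down.
- socket: loose chrome socket, 22 mm in diameter, 32 mm high, standing on the maintainer's face; leave alone. Origin under its centre.
- terminal_bolt: loose bolt, head 19 mm in diameter, 32 mm high, standing head down on the maintainer's face; leave alone. Origin under its centre.
- pliers: loose chrome pliers, 140 mm long, 14 mm high, on a white 150 mm tile 8 mm thick; leave alone. Origin under their middle.
- caddy: loose red tool caddy, 160 x 260 mm, handle bar 134 mm high; leave alone. Origin under its centre.
- grease_jar: loose jar, 64 mm in diameter, 75 mm high, standing to the right of the maintainer as the robot sees it; leave alone. Origin under its centre.
- screwdriver: loose screwdriver about 200 mm long lying on the bench; leave alone. Origin under its middle.

How it is judged:
On the way, in this order (a step that is already met when the one before it is completed fails the run):
1. the arm points at the snowflake and stands still (horizontal distance between aim and snowflake below 0.012 m and velocity of joint selector between -0.05 and 0.05 rad/s), for 0.3 s.
2. the start button is pressed down (value of joint start above 0.0045 m and horizontal distance between aim and snowflake below 0.012 m), for 0.05 s.
At the end, for the whole second after the job is handed in: the point 100 mm out along the arm lies within 12 mm (about 0.12 rad) of the snowflake's centre, the arm is still, and the button, once pressed at least 4.5 of its 6 mm, has come up again (all of step 1 and value of joint start below 0.0015 m); the robot touches nothing.
It fails at once if the button is pressed while the arm does not point at the snowflake (value of joint start above 0.0025 m and horizontal distance between aim and snowflake above 0.014 m).
It fails at once if the arm is pinched (both its sides pressed at once) (contact force between the fingers and selector_c1 above 1 N and contact force between the fingers and selector_c2 above 1 N).
It fails at once if a bystander (socket, bolt, pliers, caddy, jar or screwdriver) is moved or lifted by over 15 mm (distance of any of socket, terminal_bolt, pliers, caddy, grease_jar, screwdriver from where it was at the start of the episode above 0.015 m).
It fails at once if the socket, the bolt or the jar is knocked over (angle between any of socket, terminal_bolt, grease_jar's own z axis and vertical above 0.5 rad).
It also fails if it takes over 54 s, if anything falls off the work surface, if the arm or the gripper's body presses on something with over 40 N, if the wrist force passes 120 N, or if a joint passes its speed limit or range.

### The arm

A 6-joint arm with a two-finger parallel gripper is mounted at the origin on the work surface. World frame = base frame: x ahead of the robot, y to its left, z up, the work surface at z = 0. Lengths are in m, angles in rad, forces in N, time in s.
With the tool pointing down it reaches from about 0.3 to 1 m from the base axis. Payload 5.1 kg.
Tool frame: the origin (TCP) lies between the finger pads; the fingertips stand 22 mm ahead of it and the grasp point (between the pads) lies 3 mm ahead of it; y points along the fingers, x is the direction in which the jaws open and shut, and the axes are right-handed (so a half turn about y gives the same grasp; the last joint's range is limited). The gripper opens to 95 mm and grips with 3 to 60 N. Pads are 20 mm wide; open, the fingers measure 119 mm over their backs; the gripper's body (75 mm by 180 mm) begins 59 mm behind the grasp point.
Start: joints at [1.103, 0.124, 1.65, -0, 1.367, -0.083], TCP at [0.244, 0.602, 0.237] pointing down, gripper open.
Joint ranges: [-2.61, 2.61], [-1.02, 2.33], [0.03, 2.71], [-1.35, 4.49], [0.32, 2.68], [-2.91, 2.91]. Speed limits (rad/s): [2.57, 2.57, 3.14, 3.14, 3.14, 3.14].

### API

Orientations are given as a rotation vector (axis times angle).
In Python, from bench import ctrl, cams gives the robot as it stands.
- The arm moves only by the tool apply_moves, never from a script. Its argument "moves" is a list of rows, each a list of 3 entries, a list of its own where there are three numbers: the shift along the world's x, y, z in m, then the turn, a rotation vector about the world's x, y, z in rad, then the finger opening in m, from 0 to 0.0951. A call has 1 to 12 rows; each row shifts and turns the commanded pose from where the row before left it; what a row does not reach is not made up. A row lasts 1/10 s, in which the tool goes at most 50 mm and 8.59 degrees, less where a joint would pass 70% of its speed; a pose out of reach is approached as far as the arm can. A call with a gripper value outside its range is refused whole. The fingers move at their own pace and stop on an object; the grip force is fixed at half the most. Time passes only in rows, so rows that do not move let the fingers close. It gives the time, the measured TCP pose, the force and the opening at its end, in the units of the state.
- ctrl.get_state(): the state, without advancing time (a new reading comes with each control period).
- cams.capture(name): name is "scene" or "top" or "wrist"; returns a dict with "color" (420x560x3 uint8, red, green, blue), "z_map" (420x560 float32, m along the optical axis (not along the pixel's ray), 0 where there is no reading), "camera_matrix" (3x3 intrinsics, pixels), "dist_coeffs" ([k1, k2, p1, p2, k3] as OpenCV has them; the pictures are not rectified), "pose" (4x4, takes a point from camera to world coordinates); the wrist camera has in their place "mount" (4x4, takes a point from camera to tool coordinates, whose origin is the TCP and whose axes are the tool frame's). Camera axes: x right, y down, z forward; pixel columns grow to the right and rows downward; lengths in m; the calibration is good to about 2 mm. A picture is of the moment at which its call begins: read the wrist's pose just before it.
- ctrl.finish_job(): hands the job in, once; it reports no verdict.
The state is a dict: "time_s": time; "joints": joint angles; "dq": joint speeds; "tau": joint torques, N m; "ee_pos": TCP position; "tool_rot": TCP orientation; "ft_force": force on the tool from outside, world axes, zero at the start; "moment": the same for the moment, N m; "grip_width": opening from 0.0 (shut) to 1.0 (fully open).
Only numpy, scipy, OpenCV 4.12 (cv2) and the standard library are available. Lean on these libraries where they do the work, as an engineer would, in place of code of your own. Each camera call takes 0.05 s, during which the arm holds its last target. There are 200 camera calls.

## Working session

There is one attempt and no reset: what is moved stays moved. The work goes in short steps, Python scripts to look and compute and a tool call to move; the robot and the scene stay as the last step left them, time stands still between calls to the robot, and variables do not carry over. Pictures are saved under pics/ and viewed, about 8 in all and at most 12, crops included, and the job is handed in when it is done.

Besides the shell and the picture viewer there is one more tool, called after "Call:" as name(argument=value, ...), one argument or row to a line, values as JSON. apply_moves: Moves the arm, as the interface text tells. Its arguments: {"type":"object","properties":{"moves":{"type":"array","items":{"type":"array"}}},"required":["moves"]}

```bash
mkdir -p pics
cat > h.py <<'E'
import numpy as np, cv2
from bench import ctrl, cams
def cap(n):
    s=ctrl.get_state(); d=cams.capture(n)
    if 'pose' not in d:
        T=np.eye(4); r=np.array(s['tool_rot'],float)
        T[:3,:3]=cv2.Rodrigues(r)[0] if r.size==3 else r.reshape(3,3); T[:3,3]=s['ee_pos']; d['pose']=T@d['mount']
    np.savez('pics/'+n+'.npz',**d); return d
def world(d,u,v,z=None):
    p=cv2.undistortPoints(np.array([[[u,v]]],float),d['camera_matrix'],d['dist_coeffs'])[0,0]
    r=np.array([p[0],p[1],1]); P=d['pose']
    if z is None: k=np.median(d['z_map'][int(v)-1:int(v)+2,int(u)-1:int(u)+2])
    else: k=(z-P[2,3])/(P[:3,:3]@r)[2]
    return P[:3,:3]@(k*r)+P[:3,3]
def save(d,f,box=None,s=1):
    c=d['color'][:,:,::-1]
    if box: c=c[box[1]:box[3],box[0]:box[2]]
    cv2.imwrite('pics/'+f,cv2.resize(c,None,fx=s,fy=s,interpolation=cv2.INTER_CUBIC))
E
python3 - <<'E'
from h import *
s=ctrl.get_state();print(s)
a=cap('top');b=cap('scene');save(a,'top.png',s=1.4);save(b,'scene.png',s=1.4)
print(a['pose'],b['pose'])
E
```

```text
{'time_s': 0.0, 'joints': array([ 1.10343702e+00,  1.24471651e-01,  1.65167807e+00, -3.61134686e-05,
        1.36750947e+00, -8.25967957e-02]), 'dq': array([-8.73293318e-04,  7.62677583e-04, -2.54731716e-05,  8.74741655e-04,
       -4.04413907e-04,  7.46180035e-04]), 'tau': array([-1.33655569e-03, -4.17585862e+01, -3.59936857e+01,  7.74503779e-02,
        4.88650566e-02, -1.80754364e-04]), 'ee_pos': array([0.24373059, 0.6019209 , 0.23540626]), 'tool_rot': array([-1.36807316, -0.91994794,  0.92289232]), 'ft_force': array([ 0.34937893, -0.34989933, -0.6287278 ]), 'moment': array([-0.01647216,  0.00597596, -0.01484425]), 'grip_width': 1.0000051378508414}
[[-1.02286526e-02 -9.73627433e-01  2.27914448e-01  2.58647185e-01]
 [-9.99947315e-01  9.76303337e-03 -3.17029743e-03  3.17002823e-02]
 [ 8.61552190e-04 -2.27934868e-01 -9.73676000e-01  1.16144198e+00]
 [ 0.00000000e+00  0.00000000e+00  0.00000000e+00  1.00000000e+00]] [[-0.17374678  0.7269858  -0.66430694  1.46588529]
 [ 0.98463791  0.11637312 -0.13017485  0.21132266]
 [-0.0173278  -0.67671925 -0.73603723  1.12163195]
 [ 0.          0.          0.          1.        ]]
```

View pics/top.png

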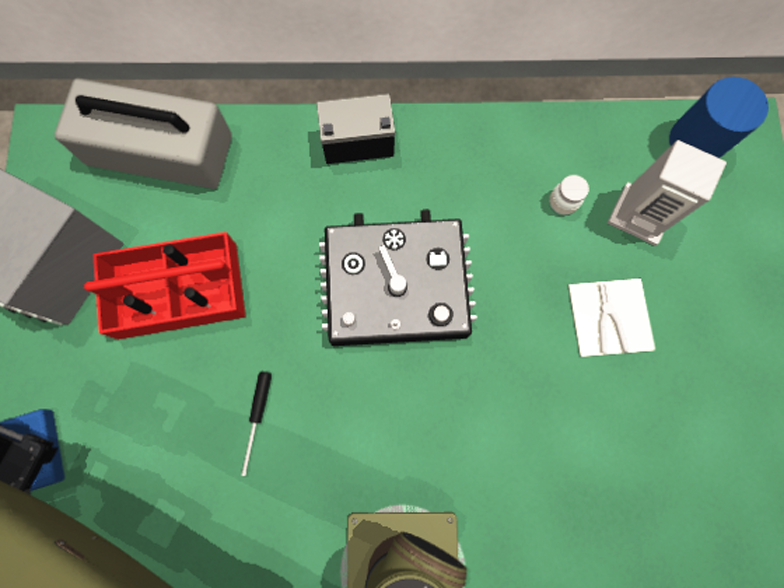

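View pics/scene.png

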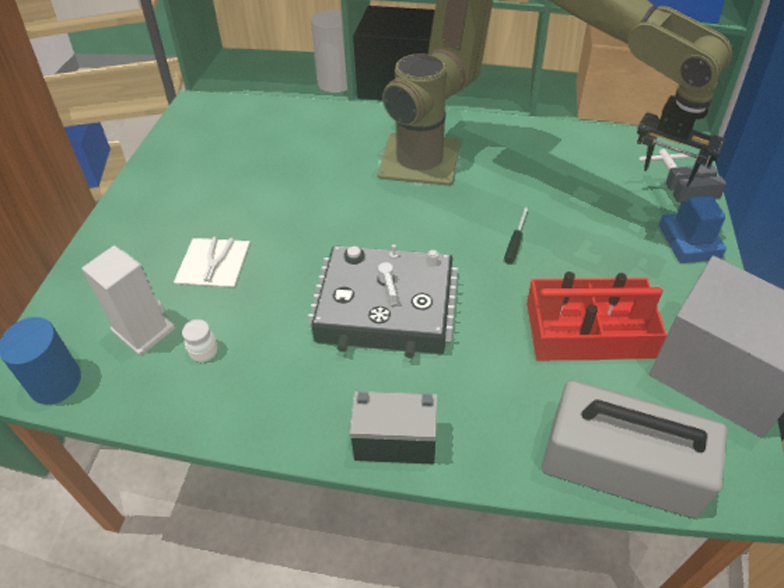

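The top view shows the snowflake in the middle of the three symbols (394,239). The hub is at (397,285), the arm tip at (382,247) on the wheel side, and the button at (441,314). The arm has to turn clockwise by about 0.35 rad.

Run:
```python
from h import *
np.set_printoptions(precision=4,suppress=True)
s=ctrl.get_state();R=cv2.Rodrigues(s['tool_rot'])[0];print(R)
d=dict(np.load('pics/top.npz'))
for n,u,v,z in [('snow',394,239,.07),('wheel',353,263,.07),('batt',437.5,258.5,.07),('hub',397.5,285,.109),('tip',382,248,.107),('btn',441,314,.092),('sock',348,319,.102),('bolt',395,324,.1)]:
    print(n,world(d,u/1.4,v/1.4,z),world(d,u/1.4,v/1.4))
save(d,'crop.png',(220,145,345,250),6)
```

```text
[[ 0.3754 -0.0008 -0.9269]
 [ 0.9269 -0.0017  0.3754]
 [-0.0019 -1.      0.0001]]
snow [0.6265 0.0076 0.07  ] [0.625  0.0077 0.0743]
wheel [0.5772 0.0897 0.07  ] [0.5764 0.0895 0.0729]
batt [ 0.5849 -0.0784  0.07  ] [ 0.584  -0.0781  0.073 ]
hub [0.5216 0.0031 0.109 ] [0.5215 0.0031 0.1095]
tip [0.596  0.0318 0.107 ] [0.5957 0.0318 0.1078]
btn [ 0.4681 -0.0794  0.092 ] [ 0.468  -0.0794  0.0922]
sock [0.4583 0.0972 0.102 ] [0.458  0.0971 0.1036]
bolt [0.4482 0.0087 0.1   ] [0.4493 0.0086 0.0936]
```

View pics/crop.png

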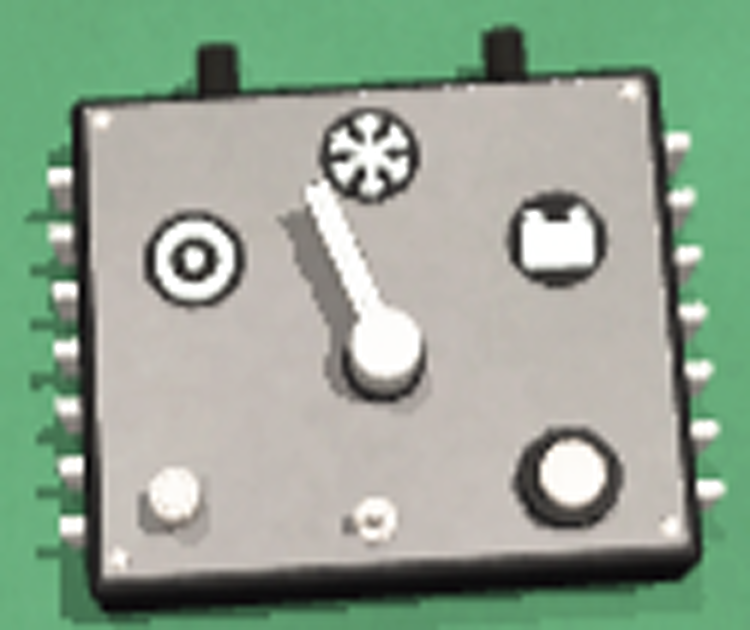

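Call:
apply_moves(
  moves=[
    [[0.014, -0.022, 0], [0, 0, 0.018], 0],
    [[0.014, -0.022, 0], [0, 0, 0.018], 0],
    [[0.014, -0.022, 0], [0, 0, 0.018], 0],
    [[0.014, -0.022, 0], [0, 0, 0.018], 0],
    [[0.014, -0.022, 0], [0, 0, 0.018], 0],
    [[0.014, -0.022, 0], [0, 0, 0.018], 0],
    [[0.014, -0.022, 0], [0, 0, 0.018], 0],
    [[0.014, -0.022, 0], [0, 0, 0.018], 0],
    [[0.014, -0.022, 0], [0, 0, 0.018], 0],
    [[0.014, -0.022, 0], [0, 0, 0.018], 0],
    [[0.014, -0.022, 0], [0, 0, 0.018], 0],
    [[0.014, -0.022, 0], [0, 0, 0.018], 0],
  ],
)

```text
time_s: 1.3
ee_pos: [0.4122, 0.3373, 0.2361]
tool_rot: [-1.284, -1.084, 1.085]
ft_force: [0.1, 0.3, 0.1]
grip_width: 0.047
```

Call:
apply_moves(
  moves=[
    [[0.014, -0.022, 0], [0, 0, 0.018], 0],
    [[0.014, -0.022, 0], [0, 0, 0.018], 0],
    [[0.014, -0.022, 0], [0, 0, 0.018], 0],
    [[0.014, -0.022, 0], [0, 0, 0.018], 0],
    [[0.014, -0.022, 0], [0, 0, 0.018], 0],
    [[0.014, -0.022, 0], [0, 0, 0.018], 0],
    [[0.014, -0.022, 0], [0, 0, 0.018], 0],
    [[0.014, -0.022, 0], [0, 0, 0.018], 0],
    [[0.014, -0.022, 0], [0, 0, 0.018], 0],
    [[0.014, -0.022, 0], [0, 0, 0.018], 0],
    [[0.014, -0.022, 0], [0, 0, 0.018], 0],
    [[0, 0, 0], [0, 0, 0], 0],
  ],
)

```text
time_s: 2.5
ee_pos: [0.5668, 0.0943, 0.236]
tool_rot: [-1.197, -1.228, 1.229]
ft_force: [-0.4, 0.5, 0.7]
grip_width: 0.005
```

Take a wrist picture here to refine the geometry before going down.

Run:
```python
from h import *
np.set_printoptions(precision=4,suppress=True)
d=cap('wrist');print(d['pose']);save(d,'w1.png',s=1.4)
```

```text
[[-0.0258  0.9638  0.2653  0.4902]
 [ 0.9997  0.0252  0.0055  0.0924]
 [-0.0014  0.2654 -0.9641  0.384 ]
 [ 0.      0.      0.      1.    ]]
```

View pics/w1.png

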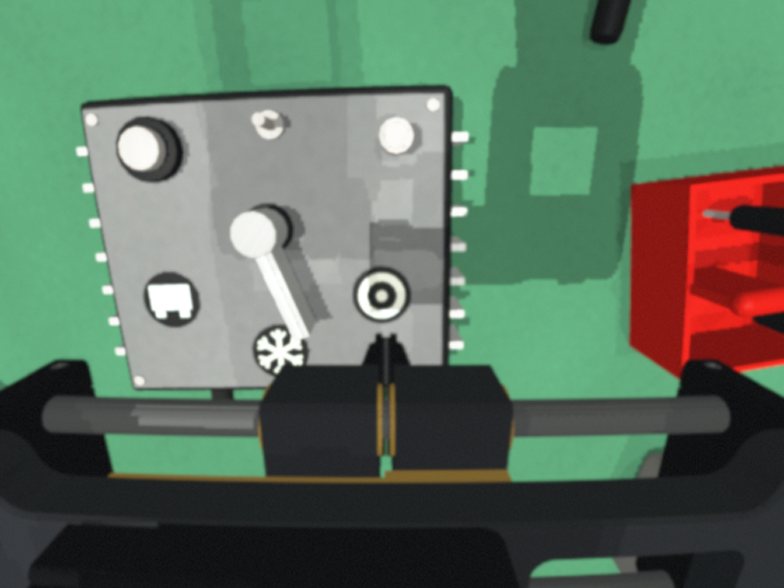

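The wrist view shows the snowflake at (280,352), hub top (253,234), arm tip (303,335), wheel (382,295), battery (171,299) and button (140,149). The closed fingertip is at about (386,345).

Run:
```python
from h import *
np.set_printoptions(precision=4,suppress=True)
d=dict(np.load('pics/wrist.npz'))
for n,u,v,z in [('snow',280,352,.072),('wheel',382,295,.072),('batt',171,299,.072),('hub',253.5,234,.11),('tip',303,335,.108),('btn',140,149,.093),('tipL',375,345,.216),('tipR',398,345,.216)]:
    print(n,world(d,u/1.4,v/1.4,z),world(d,u/1.4,v/1.4))
```

```text
snow [0.625  0.0095 0.072 ] [0.6251 0.0094 0.0718]
wheel [0.5747 0.0915 0.072 ] [0.5745 0.0915 0.0727]
batt [ 0.5823 -0.0763  0.072 ] [ 0.5823 -0.0763  0.0721]
hub [0.5247 0.0054 0.11  ] [0.5248 0.005  0.1089]
tip [0.5958 0.0361 0.108 ] [0.5963 0.0359 0.1067]
btn [ 0.47   -0.0761  0.093 ] [ 0.47   -0.0768  0.0919]
tipL [0.5583 0.0894 0.216 ] [0.5534 0.0896 0.2281]
tipR [0.558  0.0994 0.216 ] [0.5533 0.0989 0.2277]
```

Call:
apply_moves(
  moves=[
    [[0.013, -0.014, -0.018], [0, 0, 0], 0],
    [[0, 0, -0.018], [0, 0, 0], 0],
    [[0, 0, -0.018], [0, 0, 0], 0],
    [[0, 0, -0.018], [0, 0, 0], 0],
    [[0, 0, -0.018], [0, 0, 0], 0],
    [[0, 0, -0.018], [0, 0, 0], 0],
    [[0, 0, -0.018], [0, 0, 0], 0],
    [[0, 0, 0], [0, 0, 0], 0],
    [[0, 0, 0], [0, 0, 0], 0],
  ],
)

```text
time_s: 3.45
ee_pos: [0.5784, 0.0832, 0.1105]
tool_rot: [-1.194, -1.231, 1.232]
ft_force: [-0.5, -0.3, 0.9]
grip_width: 0.008
```

Call:
apply_moves(
  moves=[
    [[0, -0.005, 0], [0, 0, 0], 0],
    [[0, -0.005, 0], [0, 0, 0], 0],
    [[0, -0.005, 0], [0, 0, 0], 0],
    [[0, -0.005, 0], [0, 0, 0], 0],
    [[0, -0.005, 0], [0, 0, 0], 0],
    [[0, -0.005, 0], [0, 0, 0], 0],
    [[0, -0.005, 0], [0, 0, 0], 0],
    [[0, -0.005, 0], [0, 0, 0], 0],
    [[0, -0.004, 0], [0, 0, 0], 0],
    [[0, 0, 0], [0, 0, 0], 0],
  ],
)

```text
time_s: 4.45
ee_pos: [0.5791, 0.0381, 0.1107]
tool_rot: [-1.196, -1.23, 1.23]
ft_force: [0.1, -0.3, 0.1]
grip_width: 0.003
```

Run:
```python
from h import *
d=cap('top');save(d,'c2.png',(220,145,345,250),6)
```

```text
(no output)
```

View pics/c2.png

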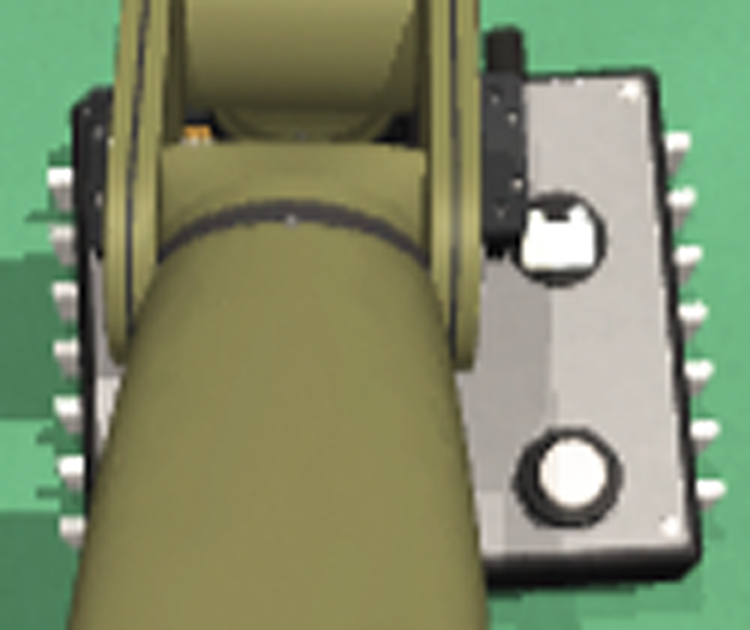

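The arm hides the selector in the top view, so I'll use the wrist camera from here on.

Call:
apply_moves(
  moves=[
    [[0, -0.003, 0], [0, 0, 0], 0],
    [[0, -0.003, 0], [0, 0, 0], 0],
    [[0, -0.003, 0], [0, 0, 0], 0],
    [[0, 0, 0], [0, 0, 0], 0],
    [[0, 0, 0], [0, 0, 0], 0],
  ],
)

```text
time_s: 5.0
ee_pos: [0.5789, 0.0292, 0.1107]
tool_rot: [-1.195, -1.23, 1.231]
ft_force: [0.4, 0.1, -0.1]
grip_width: 0.004
```

Run:
```python
from h import *
d=cap('wrist');save(d,'w2.png',s=1.4)
```

```text
(no output)
```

View pics/w2.png

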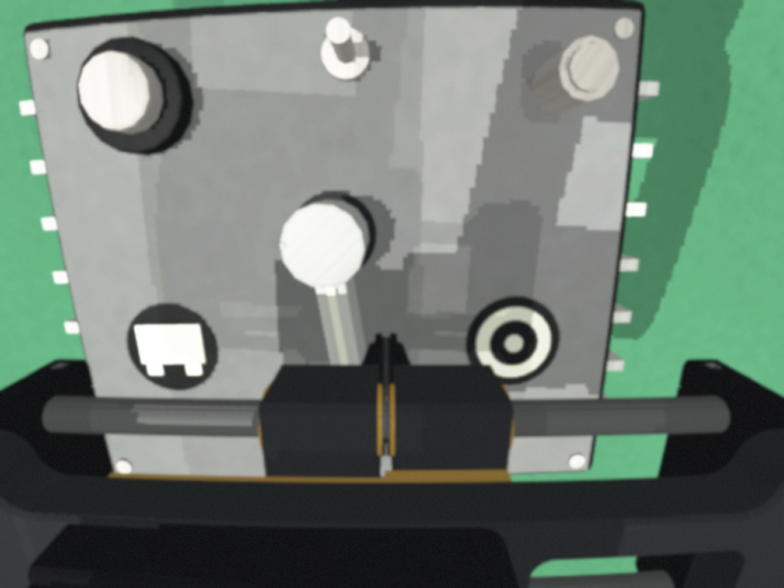

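The selector's white line runs from about (331,293) to (344,360), with the hub at (325,245). The fingertip is on the arm's left side, at its edge.

Run:
```python
from h import *
np.set_printoptions(precision=4,suppress=True)
d=dict(np.load('pics/wrist.npz'))
W=lambda u,v,z:world(d,u/1.4,v/1.4,z)
h=W(325,245,.111);a=W(331.5,293,.108);b=W(344,360,.108);w=W(512,343,.072);c=W(171,346,.072)
print(h,a,b,w,c)
an=lambda p:np.arctan2(p[1],p[0])
print('yaw',an(w-c)-np.pi/2,'line',an(b-a),'hub-b',an(b-h))
```

```text
[0.5244 0.0059 0.111 ] [0.5429 0.0077 0.108 ] [0.5701 0.0125 0.108 ] [0.5752 0.0903 0.072 ] [ 0.5819 -0.0765  0.072 ]
yaw 0.04028808135914863 line 0.17266424891791152 hub-b 0.14339883173276516
```

Call:
apply_moves(
  moves=[
    [[0, -0.002, 0], [0, 0, 0], 0],
    [[0, -0.002, 0], [0, 0, 0], 0],
    [[0, -0.002, 0], [0, 0, 0], 0],
    [[0, 0, 0], [0, 0, 0], 0],
    [[0, 0, 0], [0, 0, 0], 0],
  ],
)

```text
time_s: 5.55
ee_pos: [0.579, 0.0232, 0.1107]
tool_rot: [-1.195, -1.23, 1.231]
ft_force: [-0.3, 0.9, 0.4]
grip_width: 0.004
```

Run:
```python
from h import *
d=cap('wrist');save(d,'w3.png',(180,120,320,270),4)
```

```text
(no output)
```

View pics/w3.png

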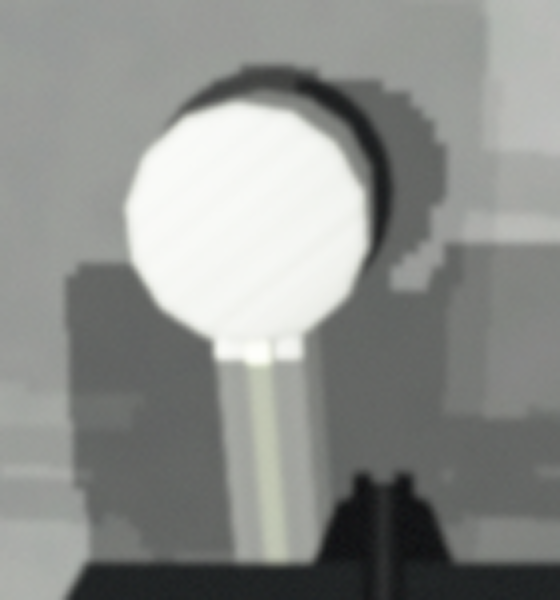

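Run:
```python
from h import *
np.set_printoptions(precision=4,suppress=True)
d=dict(np.load('pics/wrist.npz'))
W=lambda u,v,z:world(d,u/4+180,v/4+120,z)
h=W(248,221,.111);a=W(258,350,.108);b=W(276,560,.108)
an=lambda p:np.arctan2(p[1],p[0])
print(h,b,'line',an(b-a),'hub-b',an(b-h))
```

```text
[0.5244 0.0048 0.111 ] [0.5718 0.0083 0.108 ] line 0.08314559560605855 hub-b 0.07322739873439485
```

About 0.035 rad is left, so I push 2 mm more, back off to the left, then lift.

Call:
apply_moves(
  moves=[
    [[0, -0.001, 0], [0, 0, 0], 0],
    [[0, -0.001, 0], [0, 0, 0], 0],
    [[0, 0, 0], [0, 0, 0], 0],
    [[0, 0, 0], [0, 0, 0], 0],
    [[0, 0.003, 0], [0, 0, 0], 0],
    [[0, 0.008, 0], [0, 0, 0], 0],
    [[0, 0.015, 0], [0, 0, 0], 0],
    [[0, 0.015, 0], [0, 0, 0], 0],
    [[0, 0, 0], [0, 0, 0], 0],
  ],
)

```text
time_s: 6.5
ee_pos: [0.5788, 0.0646, 0.1106]
tool_rot: [-1.194, -1.233, 1.232]
ft_force: [-0.5, 0.3, 0.1]
grip_width: 0.008
```

Call:
apply_moves(
  moves=[
    [[0, 0, 0.02], [0, 0, 0], 0],
    [[0, 0, 0.02], [0, 0, 0], 0],
    [[-0.01, -0.01, 0.02], [0, 0, 0], 0],
    [[-0.02, -0.02, 0.02], [0, 0, 0], 0],
    [[-0.02, -0.02, 0], [0, 0, 0], 0],
    [[-0.02, -0.02, 0], [0, 0, 0], 0],
    [[-0.02, -0.02, 0], [0, 0, 0], 0],
    [[-0.02, -0.02, 0], [0, 0, 0], 0],
    [[0, -0.02, 0], [0, 0, 0], 0],
    [[0, 0, 0], [0, 0, 0], 0],
    [[0, 0, 0], [0, 0, 0], 0],
  ],
)

```text
time_s: 7.6
ee_pos: [0.4691, -0.0675, 0.1908]
tool_rot: [-1.196, -1.23, 1.23]
ft_force: [-0.0, 0.7, 0.8]
grip_width: 0.004
```

Run:
```python
from h import *
d=cap('wrist');save(d,'w4.png',s=1.4)
```

```text
(no output)
```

View pics/w4.png

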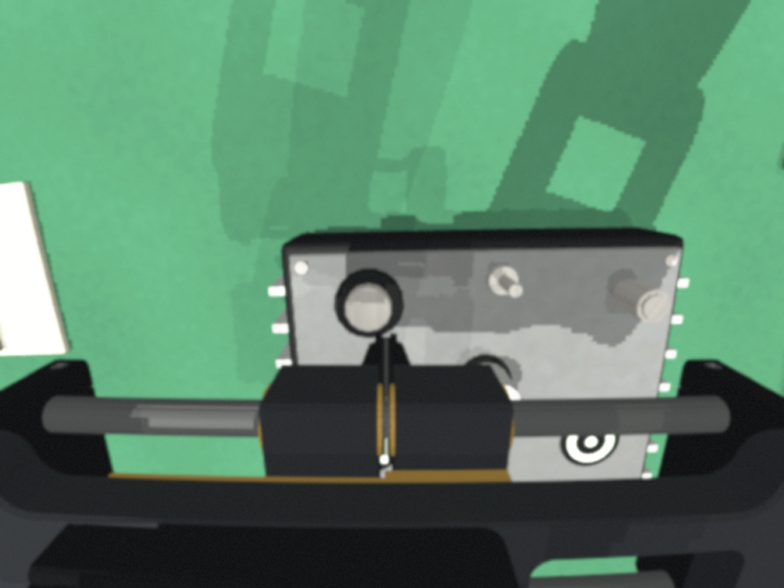

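The button top is at (369,307), but the gripper hides the selector. I'll check its angle from the scene camera.

Run:
```python
from h import *
np.set_printoptions(precision=4,suppress=True)
d=dict(np.load('pics/wrist.npz'));print('btn',world(d,369/1.4,307/1.4,.092),world(d,369/1.4,307/1.4))
d=cap('scene');save(d,'s5.png',(215,165,335,255),6.5)
```

```text
btn [ 0.4673 -0.0779  0.092 ] [ 0.4673 -0.0779  0.0921]
```

View pics/s5.png

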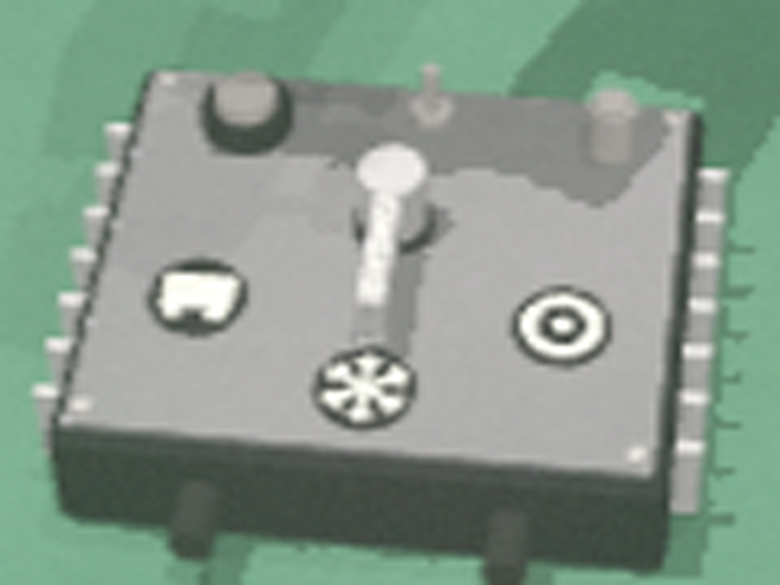

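The scene crop shows hub (393,169), blade tip (371,303), snowflake (365,388) and button (247,97), with the arm aimed close to the snowflake.

Run:
```python
from h import *
np.set_printoptions(precision=4,suppress=True)
d=dict(np.load('pics/scene.npz'))
W=lambda u,v,z:world(d,u/6.5+215,v/6.5+165,z)
h=W(393,169,.111);a=W(385,215,.109);b=W(371,303,.109);s=W(365,388,.072);w=W(562,326,.072);c=W(197,297,.072);print(h,a,b,s,W(247,97,.093))
an=lambda p:np.arctan2(p[1],p[0])
print('line',an(b-a),'hub-tip',an(b-h),'hub-snow',an(s-h),'yaw',an(w-c)-np.pi/2)
```

```text
[0.527  0.0056 0.111 ] [0.554  0.0069 0.109 ] [0.607  0.0106 0.109 ] [0.6255 0.0101 0.072 ] [ 0.4745 -0.076   0.093 ]
line 0.07017378146981162 hub-tip 0.06286401792864652 hub-snow 0.04631357059964856 yaw 0.055741436860531346
```

The aiming error is about 0.015 rad, well within the 0.12 allowed. Next I move over the button and start pressing.

Call:
apply_moves(
  moves=[
    [[0, -0.01, -0.01], [0, 0, 0], 0],
    [[0, 0, -0.012], [0, 0, 0], 0],
    [[0, 0, -0.012], [0, 0, 0], 0],
    [[0, 0, -0.012], [0, 0, 0], 0],
    [[0, 0, -0.012], [0, 0, 0], 0],
    [[0, 0, -0.012], [0, 0, 0], 0],
    [[0, 0, 0], [0, 0, 0], 0],
    [[0, 0, 0], [0, 0, 0], 0],
  ],
)

```text
time_s: 8.5
ee_pos: [0.4689, -0.0775, 0.1203]
tool_rot: [-1.195, -1.23, 1.231]
ft_force: [-0.2, -0.1, -0.9]
grip_width: 0.004
```

Call:
apply_moves(
  moves=[
    [[0, 0, -0.003], [0, 0, 0], 0],
    [[0, 0, -0.003], [0, 0, 0], 0],
    [[0, 0, -0.003], [0, 0, 0], 0],
    [[0, 0, -0.002], [0, 0, 0], 0],
    [[0, 0, 0], [0, 0, 0], 0],
    [[0, 0, 0], [0, 0, 0], 0],
  ],
)

```text
time_s: 9.1
ee_pos: [0.4695, -0.0777, 0.1103]
tool_rot: [-1.196, -1.231, 1.23]
ft_force: [0.5, -0.2, 3.1]
grip_width: 0.007
```

Call:
apply_moves(
  moves=[
    [[0, 0, -0.002], [0, 0, 0], 0],
    [[0, 0, -0.001], [0, 0, 0], 0],
    [[0, 0, 0], [0, 0, 0], 0],
    [[0, 0, 0], [0, 0, 0], 0],
    [[0, 0, 0], [0, 0, 0], 0],
  ],
)

```text
time_s: 9.6
ee_pos: [0.4696, -0.0777, 0.1082]
tool_rot: [-1.196, -1.231, 1.231]
ft_force: [-2.1, 0.2, 10.2]
grip_width: 0.005
```

At 10 N it stops short of the commanded depth, so the button is on its end stop. I'll release it and go back far enough to clear the view.

Call:
apply_moves(
  moves=[
    [[0, 0, 0.005], [0, 0, 0], 0],
    [[0, 0, 0.01], [0, 0, 0], 0],
    [[0, 0, 0.02], [0, 0, 0], 0],
    [[0, 0, 0.03], [0, 0, 0], 0],
    [[0, 0, 0.03], [0, 0, 0], 0],
    [[-0.02, 0, 0.03], [0, 0, 0], 0],
    [[-0.03, -0.02, 0.02], [0, 0, 0], 0],
    [[-0.03, -0.03, 0], [0, 0, 0], 0],
    [[-0.02, -0.03, 0], [0, 0, 0], 0],
    [[0, -0.03, 0], [0, 0, 0], 0],
    [[0, 0, 0], [0, 0, 0], 0],
    [[0, 0, 0], [0, 0, 0], 0],
  ],
)

```text
time_s: 10.8
ee_pos: [0.3685, -0.1874, 0.2512]
tool_rot: [-1.194, -1.229, 1.229]
ft_force: [0.3, -0.7, -0.8]
grip_width: -0.001
```

Run:
```python
from h import *
d=cap('scene');save(d,'s6.png',(215,165,335,255),6.5)
```

```text
(no output)
```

View pics/s6.png

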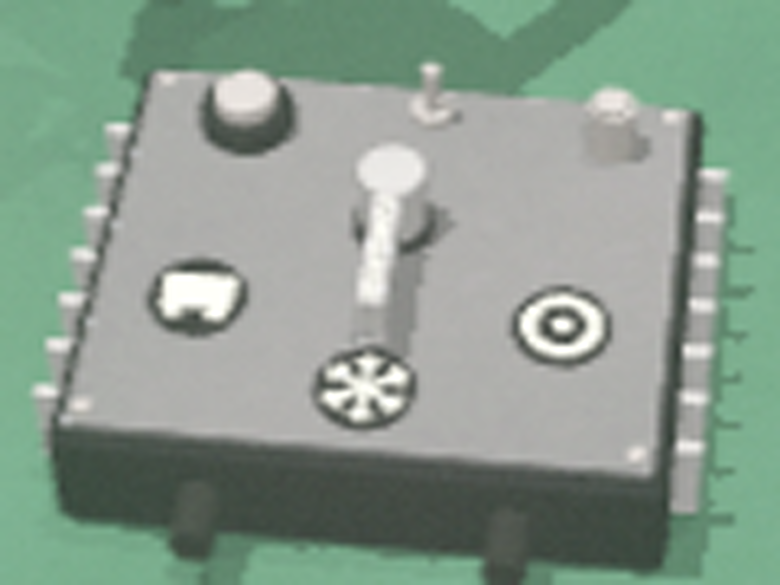

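The arm is unchanged, with its tip at (371,303) and the snowflake at (365,388). The button (247,97) is up again, and the bolt and socket are standing where they were. Handing in.

```bash
python3 -c "
from bench import ctrl
print(ctrl.finish_job())"
```

```text
the job is handed in; nothing more can be done
None
```

The maintainer is set for winter and the job is handed in; no verdict is reported.

- **Selector:** I pushed the arm clockwise from its left side with the closed fingers, about 0.35 rad, until it pointed at the snowflake. The last scene picture puts it within about 0.015–0.025 rad of the centre (limit about 0.12 rad), and it did not move while I pressed the button.
- **Start button:** I pressed it once, after the arm was set. It stopped against its end at 10 N (fully down takes 4.5 N), and the last picture shows it up again.
- **Other things:** The socket and bolt stand where they were, and the robot was clear of everything at hand-in. I did not picture the pliers, caddy, jar and screwdriver again at the end, but the tool was not lowered near them.
- **Disagreement between checks:** The cameras differed by up to about 6 mm on positions, mostly in x. The wrist force stayed within noise while I pushed the selector, so I judged that step from pictures alone.

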